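Restock the headlamp battery rack

TASK

The battery canisters on the table all look alike, but some are full and some are empty, which you can tell only by lifting them and feeling the weight. Put every full one in a pocket of the blue rack, one to a pocket, pushed right down so that both its spring catches snap back over the shoulder, and stand every empty one upright in the grey return crate. When all are put away, push the rack's status slide fully over to green, and leave everything else on the table where it is.

Things in the scene. Friction and masses are not known exactly. Their poses are not given: they have to be found in the camera images.
- can_a: one of up to 7 identical-looking canisters standing on the table (None if absent): orange body 62 mm diameter, 55 mm tall, tapering to 54 mm over its lowest 11 mm; on its flat shoulder a fixed black lid 40 mm diameter, 32 mm tall (top at 87 mm). May be lifted by the lid. Full: 280 to 360 g; empty: 55 to 85 g; only the weight tells. Origin: centre of the underside, z up its axis
- can_b: one of up to 7 identical-looking canisters standing on the table (None if absent): orange body 62 mm diameter, 55 mm tall, tapering to 54 mm over its lowest 11 mm; on its flat shoulder a fixed black lid 40 mm diameter, 32 mm tall (top at 87 mm). May be lifted by the lid. Full: 280 to 360 g; empty: 55 to 85 g; only the weight tells. Origin: centre of the underside, z up its axis
- can_c: one of up to 7 identical-looking canisters standing on the table (None if absent): orange body 62 mm diameter, 55 mm tall, tapering to 54 mm over its lowest 11 mm; on its flat shoulder a fixed black lid 40 mm diameter, 32 mm tall (top at 87 mm). May be lifted by the lid. Full: 280 to 360 g; empty: 55 to 85 g; only the weight tells. Origin: centre of the underside, z up its axis
- can_d: one of up to 7 identical-looking canisters standing on the table (None if absent): orange body 62 mm diameter, 55 mm tall, tapering to 54 mm over its lowest 11 mm; on its flat shoulder a fixed black lid 40 mm diameter, 32 mm tall (top at 87 mm). May be lifted by the lid. Full: 280 to 360 g; empty: 55 to 85 g; only the weight tells. Origin: centre of the underside, z up its axis
- can_e: one of up to 7 identical-looking canisters standing on the table (None if absent): orange body 62 mm diameter, 55 mm tall, tapering to 54 mm over its lowest 11 mm; on its flat shoulder a fixed black lid 40 mm diameter, 32 mm tall (top at 87 mm). May be lifted by the lid. Full: 280 to 360 g; empty: 55 to 85 g; only the weight tells. Origin: centre of the underside, z up its axis
- can_f: one of up to 7 identical-looking canisters standing on the table (None if absent): orange body 62 mm diameter, 55 mm tall, tapering to 54 mm over its lowest 11 mm; on its flat shoulder a fixed black lid 40 mm diameter, 32 mm tall (top at 87 mm). May be lifted by the lid. Full: 280 to 360 g; empty: 55 to 85 g; only the weight tells. Origin: centre of the underside, z up its axis
- can_g: one of up to 7 identical-looking canisters standing on the table (None if absent): orange body 62 mm diameter, 55 mm tall, tapering to 54 mm over its lowest 11 mm; on its flat shoulder a fixed black lid 40 mm diameter, 32 mm tall (top at 87 mm). May be lifted by the lid. Full: 280 to 360 g; empty: 55 to 85 g; only the weight tells. Origin: centre of the underside, z up its axis
- rack: blue steel rack fixed to the table, 400 mm long (its y), 96 mm deep (its x, away from the robot), with 4 square pockets 66 mm wide inside, rims 30 mm above the table, flared on the y flanks, each between a near and a far spring catch. Pockets 1 to 4 are centred at x = 0, y = +126, +42, -42, -126 mm, floors 4 mm above the table. Origin: amid the pockets, at table height
- catch_1_near (a joint): sprung steel catch at the near (-x) side of pocket 1, 18 mm wide; rad: 0 = closed, 0.1 to 0.2 = held back. Hook 2 mm above a seated canister's shoulder, tip 25 mm from the pocket's centre; above it a lip sloping outward, red at its top, 102 mm up, 47 mm from the centre. A canister pushed straight down spreads both (about 5 N) and they snap over its shoulder. Grip the lid along rack y
- catch_1_far (a joint): sprung steel catch at the far (+x) side of pocket 1, 18 mm wide; rad: 0 = closed, 0.1 to 0.2 = held back. Hook 2 mm above a seated canister's shoulder, tip 25 mm from the pocket's centre; above it a lip sloping outward, red at its top, 102 mm up, 47 mm from the centre. A canister pushed straight down spreads both (about 5 N) and they snap over its shoulder. Grip the lid along rack y
- catch_2_near (a joint): sprung steel catch at the near (-x) side of pocket 2, 18 mm wide; rad: 0 = closed, 0.1 to 0.2 = held back. Hook 2 mm above a seated canister's shoulder, tip 25 mm from the pocket's centre; above it a lip sloping outward, red at its top, 102 mm up, 47 mm from the centre. A canister pushed straight down spreads both (about 5 N) and they snap over its shoulder. Grip the lid along rack y
- catch_2_far (a joint): sprung steel catch at the far (+x) side of pocket 2, 18 mm wide; rad: 0 = closed, 0.1 to 0.2 = held back. Hook 2 mm above a seated canister's shoulder, tip 25 mm from the pocket's centre; above it a lip sloping outward, red at its top, 102 mm up, 47 mm from the centre. A canister pushed straight down spreads both (about 5 N) and they snap over its shoulder. Grip the lid along rack y
- catch_3_near (a joint): sprung steel catch at the near (-x) side of pocket 3, 18 mm wide; rad: 0 = closed, 0.1 to 0.2 = held back. Hook 2 mm above a seated canister's shoulder, tip 25 mm from the pocket's centre; above it a lip sloping outward, red at its top, 102 mm up, 47 mm from the centre. A canister pushed straight down spreads both (about 5 N) and they snap over its shoulder. Grip the lid along rack y
- catch_3_far (a joint): sprung steel catch at the far (+x) side of pocket 3, 18 mm wide; rad: 0 = closed, 0.1 to 0.2 = held back. Hook 2 mm above a seated canister's shoulder, tip 25 mm from the pocket's centre; above it a lip sloping outward, red at its top, 102 mm up, 47 mm from the centre. A canister pushed straight down spreads both (about 5 N) and they snap over its shoulder. Grip the lid along rack y
- catch_4_near (a joint): sprung steel catch at the near (-x) side of pocket 4, 18 mm wide; rad: 0 = closed, 0.1 to 0.2 = held back. Hook 2 mm above a seated canister's shoulder, tip 25 mm from the pocket's centre; above it a lip sloping outward, red at its top, 102 mm up, 47 mm from the centre. A canister pushed straight down spreads both (about 5 N) and they snap over its shoulder. Grip the lid along rack y
- catch_4_far (a joint): sprung steel catch at the far (+x) side of pocket 4, 18 mm wide; rad: 0 = closed, 0.1 to 0.2 = held back. Hook 2 mm above a seated canister's shoulder, tip 25 mm from the pocket's centre; above it a lip sloping outward, red at its top, 102 mm up, 47 mm from the centre. A canister pushed straight down spreads both (about 5 N) and they snap over its shoulder. Grip the lid along rack y
- status (a joint): status slide on a small shelf at the rack's -y end, m: 0 = nearest the robot, red showing; 0.042 = end of travel away from the robot (rack +x), green showing. Rubs with about 1.5 N, stays where it is left
- status_knob (a point): top centre of the slide's black upright knob, 16 mm diameter and 32 mm tall, standing on the slide's grey plate, which lies 34 mm above the table; the top is 66 mm above the table. Moves with the slide
- crate: open grey return crate, fixed to the table, 220 x 220 mm outside, 50 mm tall, walls and floor 5 mm; room for four canisters at +-50 mm in its x and y. Origin: centre of its underside
- tape: roll of yellow tape lying flat, 76 mm diameter, 24 mm tall; not part of the job, leave alone. Origin: centre of its underside
- torch: black and yellow torch lying down, 135 mm long; not part of the job, leave alone. Origin: centre of its underside
- radio: black handheld radio lying on its back, 155 x 56 x 32 mm; not part of the job, leave alone. Origin: centre of its underside
- first_aid: red first-aid tin with a white cross, 85 x 120 x 45 mm; not part of the job, leave alone. Origin: centre of its underside
- headlamp: grey headlamp, 40 x 75 x 36 mm; not part of the job, leave alone. Origin: centre of its underside

How it is judged:
By the outcome, as a careful person would: the job done as asked, in the order asked, and still so for the second after the job is handed in, with the robot touching nothing.
Of can_a, can_b, can_c, can_d, can_e, can_f, can_g only 5 to 7 are there at a start; the rules pass over those that are not, and their reading is None.
At some moment in a run one of can_a, can_b, can_c, can_d, can_e, can_f, can_g may be knocked a few centimetres aside while the robot is not near it.
It also fails if it takes over 210 s, if anything falls off the work surface, if the arm or the gripper's body presses on something with over 40 N, if the wrist force passes 120 N, or if a joint passes its speed limit or range.

ROBOT

A 6-joint arm with a two-finger parallel gripper is mounted at the origin on the work surface. World frame = base frame: x ahead of the robot, y to its left, z up, the work surface at z = 0. Lengths are in mm, angles in rad, forces in N, time in s.
With the tool pointing down it reaches from about 425 to 950 mm from the base axis. Payload 3.5 kg.
Tool frame: the origin (TCP) lies midway between the tips of the shut fingers; the grasp point (between the pads) lies 19 mm behind it; z points along the fingers, y is the direction in which the jaws open and shut (so a half turn about z gives the same grasp; the last joint's range is limited). The gripper opens to 85 mm and grips with 20 to 120 N. Pads are 22 mm wide; open, the fingers measure 114 mm over their backs; the gripper's body (76 mm by 85 mm) begins 54 mm behind the grasp point. The pads swing forward as they close: fully open they stand 13 mm farther back than shut.
Start: joints at [-1.257, 0.286, 1.577, -0, 1.279, -0.15], TCP at [301.981, -603.667, 231.325] pointing down, gripper open.
Joint ranges: [-2.77, 2.77], [-0.9, 2.22], [0.21, 2.48], [-1.53, 4.67], [0.24, 2.81], [-2.84, 2.84]. Speed limits (rad/s): [2.79, 2.79, 3.14, 3.14, 3.14, 3.14].

INTERFACE

Orientations are given as a 3x3 rotation matrix whose columns are the frame's x, y, z axes.
In Python, from plant import get_state, imaging, r gives the robot as it stands. The module is installed in compiled form; this text tells all that it offers.
- The arm moves only by the tool carry_out, never from a script. Its arguments are lists of equal length, an entry for each row: "delta_rot": the turn, a rotation vector about the world's x, y, z scaled (see below), a list of three; "offset": the shift along the world's x, y, z scaled (see below), a list of three; "jaw": the opening, from 0 (shut) to 1 (fully open). In form: {"delta_rot": [[wx, wy, wz], ...], "offset": [[dx, dy, dz], ...], "jaw": [jaw, ...]}. A call has 1 to 20 rows; each row shifts and turns the commanded pose from where the row before left it; what a row does not reach is not made up. The controller multiplies each number of a shift by 0.03 m and each number of a turn by 4 degrees. A row lasts 1/8 s, in which the tool goes at most 62.5 mm and 10.7 degrees, less where a joint would pass 70% of its speed; a pose out of reach is approached as far as the arm can. A call with a number of a shift or a turn outside -1 to 1 is refused whole. A call with a gripper value outside its range is refused whole. The fingers move at their own pace and stop on an object; "newtons" is the grip in N (left out, the last holds). Time passes only in rows, so rows that do not move let the fingers close. It gives the time, the measured TCP pose, the force and the opening at its end, in the units of the state.
- get_state(): the state, without advancing time (a new reading comes with each control period).
- imaging.snapshot(name): name is "scene" or "top"; returns the picture (480x640x3 uint8, red, green, blue); there is no depth.
- imaging.camera_info(name): a dict with "vertical_fov" (degrees; the focal length in pixels is half the picture's height over the tangent of half this angle, whatever the lens; pixels are square), "cx", "cy" (the principal point, pixels), "dist" ([k1, k2, p1, p2, k3] as OpenCV has them; the pictures are not rectified), "eye" and "attitude" of the camera in the world. Camera axes: x right, y down, z forward; pixel columns grow to the right and rows downward; lengths in mm; the calibration is good to about 2 mm. A picture is of the moment at which its call begins. camera_info takes no time and is no camera call.
- r.job_done(): hands the job in, once; it reports no verdict.
The state is a dict: "clock": time; "joint_positions": joint angles; "joint_velocities": joint speeds; "tau": joint torques, N m; "tool_pos": TCP position; "orientation": TCP orientation; "contact_force": force on the tool from outside, world axes, zero at the start; "torque": the same for the moment, N m; "opening": finger opening in mm.
Only numpy, scipy, OpenCV 4.12 (cv2) and the standard library are available. Lean on these libraries where they do the work, as an engineer would, in place of code of your own. Each camera call takes 0.05 s, during which the arm holds its last target. There are 200 camera calls.

## Working session

There is one attempt and no reset: what is moved stays moved. The work goes in short steps, Python scripts to look and compute and a tool call to move; the robot and the scene stay as the last step left them, time stands still between calls to the robot, and variables do not carry over. Pictures are saved under pics/ and viewed, about 12 in all and at most 16, crops included, and the job is handed in when it is done.

Besides the shell and the picture viewer there is one more tool, called after "Call:" as a command line: name --argument value ..., lists and objects as JSON in quotes. carry_out: Moves the arm, as the interface text tells. Its arguments: {"type":"object","properties":{"delta_rot":{"type":"array"},"offset":{"type":"array"},"jaw":{"type":"array"},"newtons":{"type":"number"}},"required":["delta_rot","offset","jaw"]}

```bash
mkdir -p pics
python3 - <<'E'
from plant import get_state, imaging, r
import cv2
print(get_state())
for n in("scene","top"):
    print(imaging.camera_info(n)); cv2.imwrite(f"pics/{n}0.png",imaging.snapshot(n)[:,:,::-1])
E
```

```text
{'clock': 0.0, 'joint_positions': array([-1.25697590e+00,  2.87184470e-01,  1.57819573e+00,  3.24483722e-05,
        1.27860819e+00, -1.50004390e-01]), 'joint_velocities': array([ 0.00101802,  0.00034231,  0.00149662, -0.00091916,  0.00021191,
       -0.00030555]), 'tau': array([-3.69330692e-04, -4.05986738e+01, -2.92624390e+01, -2.32682041e-04,
        5.69376047e-03, -1.14313917e-05]), 'tool_pos': array([ 301.79904786, -603.02872752,  229.92450722]), 'orientation': array([[ 8.94352261e-01,  4.47362860e-01, -7.09996639e-04],
       [ 4.47363255e-01, -8.94349418e-01,  2.28832645e-03],
       [ 3.88727185e-04, -2.36419634e-03, -9.99997130e-01]]), 'contact_force': array([ 1.03831099, -0.19617129, -0.42751415]), 'torque': array([ 0.00490354,  0.00693109, -0.02000467]), 'opening': 85.19938606283857}
{'vertical_fov': 50.281581752991315, 'cx': 311.6108591191118, 'cy': 240.89149957419235, 'dist': array([-0.02142436,  0.        ,  0.        ,  0.        ,  0.        ]), 'eye': array([1451.02939586, -237.00398257,  767.15890399]), 'attitude': array([[ 0.27875066,  0.5848813 , -0.76171644],
       [ 0.96027164, -0.18071897,  0.21264765],
       [-0.01328298, -0.79073037, -0.61202046]])}
{'vertical_fov': 53.71476566888162, 'cx': 316.4939307214097, 'cy': 245.75918447592102, 'dist': array([0.033485, 0.      , 0.      , 0.      , 0.      ]), 'eye': array([435.68309656,   7.14615954, 961.98102577]), 'attitude': array([[ 0.02388348, -0.98647587,  0.16215713],
       [-0.99950683, -0.0268703 , -0.0162509 ],
       [ 0.02038833, -0.16168903, -0.98663112]])}
```

View pics/top0.png

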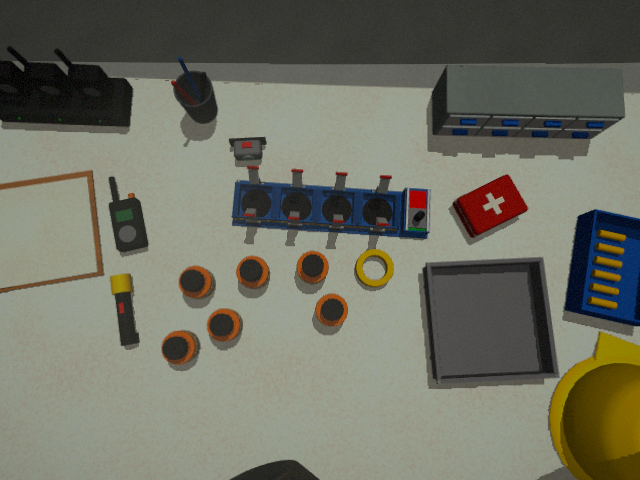

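View pics/scene0.png

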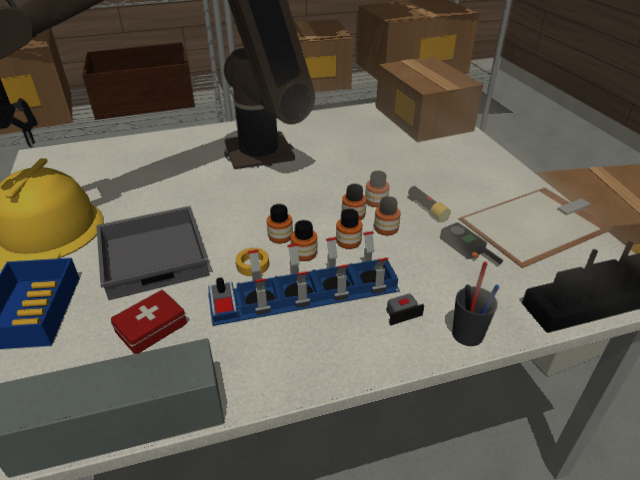

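Top view: six canisters, with lids near (196,282), (253,272), (313,267), (332,310), (224,325) and (180,347). The rack's pockets run from (255,202) to (377,213), the slide is at (418,213), the crate at about (490,320), and the tape at (375,268). The scene view also shows six.

```bash
cat > h.py <<'E'
from plant import get_state, imaging, r
import cv2, numpy as np
def ray(n,px,z):
    c=imaging.camera_info(n); f=240/np.tan(np.radians(c['vertical_fov']/2))
    K=np.array([[f,0,c['cx']],[0,f,c['cy']],[0,0,1]])
    u=cv2.undistortPoints(np.array(px,float).reshape(-1,1,2),K,c['dist']).reshape(-1,2)
    d=np.c_[u,np.ones(len(u))]@c['attitude'].T
    return c['eye']+d*((z-c['eye'][2])/d[:,2])[:,None]
def blobs(m,lo,hi):
    n,l,s,c=cv2.connectedComponentsWithStats(m.astype(np.uint8))
    return [(c[i],s[i]) for i in range(1,n) if lo<=s[i,4]<=hi]
def cans(n="top",im=None):
    im=imaging.snapshot(n) if im is None else im
    h=cv2.cvtColor(im,cv2.COLOR_RGB2HSV); out=[]
    org=((h[...,0]<16)&(h[...,0]>4)&(h[...,1]>150)&(h[...,2]>90)).astype(np.uint8)
    for cnt in cv2.findContours(cv2.morphologyEx(org,cv2.MORPH_CLOSE,np.ones((3,3))),cv2.RETR_EXTERNAL,cv2.CHAIN_APPROX_NONE)[0]:
        if cv2.contourArea(cnt)<150: continue
        m=cv2.drawContours(np.zeros(org.shape,np.uint8),[cv2.convexHull(cnt)],-1,1,-1)
        dark=cv2.morphologyEx(((im.max(2)<75)&(m>0)).astype(np.uint8),cv2.MORPH_OPEN,np.ones((5,5)))
        b=blobs(dark,100,3000)
        if b:
            c,s=max(b,key=lambda t:t[1][4]); out.append((c,s[4],ray(n,c,80)[0] if 0 else ray(n,c,85)[0]))
    return out,im
E
python3 - <<'E'
from h import *
np.set_printoptions(precision=1,suppress=True)
im=cv2.imread('pics/top0.png')[...,::-1].copy()
for c in cans(im=im)[0]: print('can',c[0],c[1],c[2])
h=cv2.cvtColor(im,cv2.COLOR_RGB2HSV)
red=((h[...,0]<4)|(h[...,0]>176))&(h[...,1]>150)&(h[...,2]>90)
for c,s in blobs(red,8,3000): print('red',c,s,ray('top',c,102)[0][:2])
# crate rim
g=(im.max(2)<110)&(h[...,1]<60); g=cv2.morphologyEx(g.astype(np.uint8),cv2.MORPH_OPEN,np.ones((5,5)))
for c,s in blobs(g,5000,30000):
    print('grey',c,s)
for px in [(427,262),(543,259),(556,376),(430,382)]: print('rim',ray('top',px,50)[0])
print('knob', [ (c,ray('top',c,66)[0]) for c,s in blobs((im[195:240,403:432].max(2)<60),20,400) for c in [c+[403,195]]])
print('tape',ray('top',(375,268),24)[0])
cv2.imwrite('pics/crop0.png',cv2.resize(im[150:260,220:450,::-1],None,fx=3.4,fy=3.4,interpolation=cv2.INTER_CUBIC))
E
```

```text
can [175.1 347.9] 474 [387.3 241.8  85. ]
can [221.  324.7] 419 [430.1 162.5  85. ]
can [332.  309.3] 371 [462.4 -38.6  85. ]
can [192.  280.7] 422 [508.5 220.   85. ]
can [250.6 270.4] 395 [530.2 113.7  85. ]
can [312.2 265.3] 379 [542.7  -0.2  85. ]
red [172.7  81.9] [171  81   4   3   9] [888.7 277.1]
red [246.4 144.3] [242 142  10   6  54] [768.2 130.6]
red [252.6 166.6] [249 166   9   3  17] [724.7 116.9]
red [296.5 169.9] [292 169  11   3  15] [720.9  34.1]
red [341.1 173. ] [336 172  11   3  14] [717.4 -50.1]
red [492.7 203.4] [ 459  175   68   58 1948] [ 666.4 -334.8]
red [386. 176.] [381 176  11   1  11] [ 714. -135.]
red [417.1 199.4] [409 191  17  18 277] [ 670.2 -193.5]
red [248.  214.5] [243 214  11   2  22] [632.2 121.2]
red [293.  217.6] [288 217  11   3  22] [628.8  37.7]
red [338.  220.8] [333 220  12   3  21] [625.1 -45.9]
red [382.9 223.9] [378 223  11   3  20] [ 621.4 -129.3]
red [121.2 307.7] [119 303   5  11  42] [456.1 336.9]
grey [484.6 323.3] [  419   258   140   131 15332]
rim [ 559.4 -223.6   50. ]
rim [ 571.5 -449.2   50. ]
rim [ 351.6 -460.5   50. ]
rim [ 334.2 -225.5   50. ]
knob [(array([403.2, 208.4]), array([ 661.1, -174.5,   66. ])), (array([417.7, 217.7]), array([ 643.5, -202.6,   66. ])), (array([414.1, 234.2]), array([ 610.7, -195.3,   66. ]))]
tape [ 548.1 -126.1   24. ]
```

View pics/crop0.png

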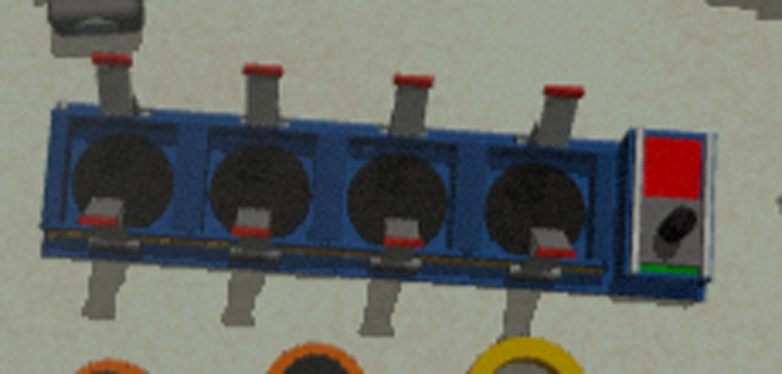

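Crop: the eight red catch tips and the dark pocket floors are clear. The slide knob stands on the robot side at crop (677,225), with the red field showing. Next, lid positions cast onto the lid's mid height, and a cross-check of the rack from the scene view.

```bash
sed -i "s/ray(n,c,80)\[0\] if 0 else ray(n,c,85)\[0\]/ray(n,c,71)[0]/" h.py
python3 - <<'E'
from h import *
np.set_printoptions(precision=1,suppress=True)
im=cv2.imread('pics/top0.png')[...,::-1].copy()
for c in cans(im=im)[0]: print('can',c[2][:2])
im=cv2.imread('pics/scene0.png')[...,::-1].copy()
for c in cans('scene',im)[0]: print('can s',c[0],c[1],c[2][:2])
h=cv2.cvtColor(im,cv2.COLOR_RGB2HSV)
red=((h[...,0]<4)|(h[...,0]>176))&(h[...,1]>130)&(h[...,2]>70)
for c,s in blobs(red,5,300): 
  if 200<c[0]<420 and c[1]>220: print('red',c,s,ray('scene',c,102)[0][:2])
E
```

```text
can [386.5 245.6]
can [430. 165.]
can [462.9 -39.3]
can [509.6 223.4]
can [531.7 115.4]
can [544.4  -0.3]
can s [303.6 234.8] 134 [557.7  -6.1]
can s [349.5 222.1] 151 [542.1 109.3]
can s [387.  209.6] 127 [519.9 212.9]
red [367.9 232.8] [364 232   9   3  20] [631.8 118.4]
red [330.6 238.8] [326 237  10   4  23] [628.2  34.9]
red [291.9 244.9] [288 244   9   3  21] [624.2 -49.5]
red [253.  251.4] [249 250   9   4  18] [ 621.4 -132.1]
red [382.5 259.1] [378 258  10   3  20] [723.5 114.6]
red [342.3 266. ] [338 265  10   3  19] [719.9  29.8]
red [301.6 272.9] [297 272  11   3  22] [716.2 -53.4]
red [259.8 279.9] [255 279  11   3  26] [ 712.1 -136.4]
red [223.1 304.5] [215 297  18  16 216] [ 758.5 -214.6]
red [403.5 301.2] [399 298  10   7  49] [847.1 105.1]
```

Call:
carry_out --delta_rot '[[0,0,-1],[0,0,-1],[0,0,-1],[0,0,-1],[0,0,-1],[0,0,-1],[0,0,-1],[0,0,-0.3],[0,0,0],[0,0,0],[0,0,0],[0,0,0],[0,0,0],[0,0,0],[0,0,0],[0,0,0],[0,0,0],[0,0,0],[0,0,0],[0,0,0]]' --offset '[[0.4,1,0],[0.4,1,0],[0.4,1,0],[0.4,1,0],[0.4,1,0],[0.4,1,0],[0.4,1,0],[0.4,1,0],[0.4,1,0],[0.4,1,0],[0.4,1,0],[0.4,1,0],[0.4,1,0],[0.4,1,0],[0.4,1,0],[0.4,1,0],[0.4,1,0],[0.4,1,0],[0.4,1,0],[0.4,1,0]]' --jaw '[1,1,1,1,1,1,1,1,1,1,1,1,1,1,1,1,1,1,1,1]'

```text
clock: 2.6
tool_pos: [541.9, -2.5, 230.8]
orientation: [[0.999, -0.046, -0.001], [-0.046, -0.999, 0.0], [-0.001, -0.0, -1.0]]
contact_force: [0.7, 0.0, 0.2]
opening: 85.4
```

Call:
carry_out --delta_rot '[[0,0,0],[0,0,0],[0,0,0],[0,0,0],[0,0,0],[0,0,0],[0,0,0],[0,0,0],[0,0,0],[0,0,0],[0,0,0]]' --offset '[[0.07,0.03,-1],[0,0,-1],[0,0,-1],[0,0,-1],[0,0,-1],[0,0,-0.6],[0,0,-0.3],[0,0,0],[0,0,0],[0,0,0],[0,0,0]]' --jaw '[1,1,1,1,1,1,1,1,0.2,0.2,0.2]' --newtons 40

```text
clock: 3.98
tool_pos: [544.7, -2.8, 55.3]
orientation: [[0.999, -0.046, 0.002], [-0.046, -0.999, -0.0], [0.002, 0.0, -1.0]]
contact_force: [0.4, 0.4, 1.8]
opening: 39.0
```

```bash
cat > st.py <<'E'
from h import *
import sys
np.set_printoptions(precision=2,suppress=True)
F=[];T=[]
for i in range(int(sys.argv[1]) if len(sys.argv)>1 else 3):
    im=imaging.snapshot("top"); s=get_state(); F.append(s['contact_force']); T.append(s['tau'][1:3])
print(s['clock'],s['tool_pos'],'F',np.mean(F,0),'tau',np.mean(T,0),'open',s['opening'])
for c in cans(im=im)[0]: print('can',c[2][:2],c[1])
if len(sys.argv)>2: cv2.imwrite(f'pics/{sys.argv[2]}.png',imaging.snapshot(sys.argv[3])[...,::-1])
E
python3 st.py 2 g1 scene
```

```text
4.075 [544.79  -2.82  55.33] F [-0.58  0.52  3.66] tau [-30.72 -22.54] open 39.138213553723695
can [386.68 245.7 ] 463
can [430.03 164.97] 415
can [509.52 223.32] 416
can [531.95 115.06] 391
```

View pics/g1.png

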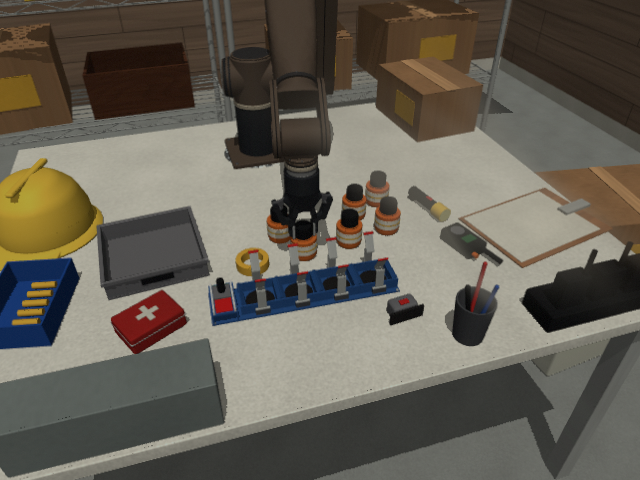

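The gripper holds the first lid at about (303,230), 39 mm open. Lifting and weighing.

Call:
carry_out --delta_rot '[[0,0,0],[0,0,0],[0,0,0],[0,0,0],[0,0,0],[0,0,0],[0,0,0],[0,0,0]]' --offset '[[0,0,0.5],[0,0,1],[0,0,1],[0,0,1],[0,0,1],[0,0,0.5],[0,0,0],[0,0,0]]' --jaw '[0.2,0.2,0.2,0.2,0.2,0.2,0.2,0.2]'

```text
clock: 5.12
tool_pos: [543.2, -2.6, 202.8]
orientation: [[0.999, -0.046, -0.003], [-0.046, -0.999, 0.0], [-0.003, -0.0, -1.0]]
contact_force: [0.7, 0.5, -0.8]
opening: 39.1
```

```bash
python3 st.py 4
```

```text
5.325 [543.44  -2.66 202.93] F [ 0.03  0.23 -0.88] tau [-29.84 -28.82] open 39.27537911969042
can [386.73 245.64] 461
can [430.   165.01] 414
can [509.61 223.21] 413
```

Reads −0.9 N, so it's empty. It goes to crate slot B.

Call:
carry_out --delta_rot '[[0,0,0],[0,0,0],[0,0,0],[0,0,0],[0,0,0],[0,0,0],[0,0,0],[0,0,0],[0,0,0],[0,0,0],[0,0,0],[0,0,0],[0,0,0],[0,0,0],[0,0,0],[0,0,0],[0,0,0],[0,0,0]]' --offset '[[-0.1,-0.6,0],[-0.1,-1,0],[-0.1,-1,0],[-0.1,-1,0],[-0.1,-1,0],[-0.1,-1,0],[-0.1,-1,0],[-0.1,-1,0],[-0.1,-1,0],[-0.1,-1,0],[-0.1,-1,0],[-0.1,-1,0],[0,-1,0],[0,-0.2,0],[0,0,-1],[0,0,-1],[0,0,-1],[0,0,0]]' --jaw '[0.2,0.2,0.2,0.2,0.2,0.2,0.2,0.2,0.2,0.2,0.2,0.2,0.2,0.2,0.2,0.2,0.2,0.2]'

```text
clock: 7.58
tool_pos: [506.1, -384.7, 110.9]
orientation: [[0.999, -0.046, -0.005], [-0.046, -0.999, 0.005], [-0.005, -0.005, -1.0]]
contact_force: [-0.1, 0.4, -1.2]
opening: 38.9
```

```bash
python3 st.py 1 c1 top
python3 - <<'E'
from h import *
im=cv2.imread('pics/c1.png'); cv2.imwrite('pics/c1c.png',cv2.resize(im[230:410,390:590],None,fx=3,fy=3))
E
```

```text
7.625 [ 507.28 -385.87  113.24] F [ 0.96  0.05 -0.59] tau [-38.18 -25.59] open 39.20922775141141
can [386.52 245.55] 472
can [429.98 165.02] 419
can [462.46 -39.34] 363
can [509.58 223.26] 418
can [531.72 115.34] 393
```

View pics/c1c.png

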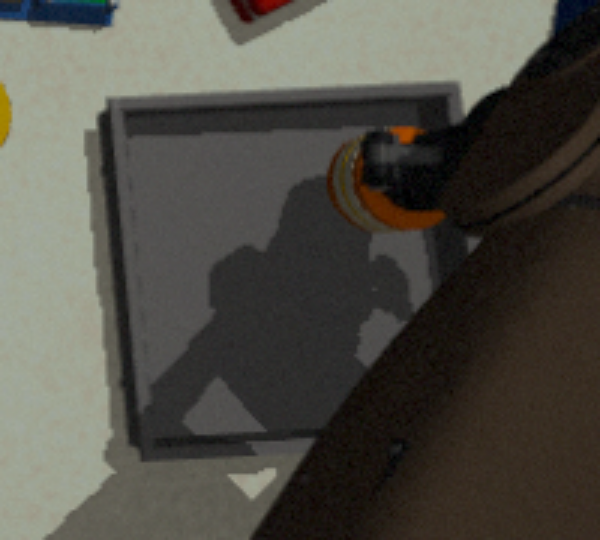

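The can hangs above the crate's far, right-hand slot at crop (390,180), inside the walls. Lowering and releasing.

Call:
carry_out --delta_rot '[[0,0,0],[0,0,0],[0,0,0],[0,0,0],[0,0,0],[0,0,0],[0,0,0],[0,0,0],[0,0,0],[0,0,0],[0,0,0]]' --offset '[[0,0,-0.9],[0,0,-0.5],[0,0,-0.3],[0,0,0],[0,0,0],[0,0,0],[0,0,0.5],[0,0,1],[0,0,1],[0,0,1],[0,0,1]]' --jaw '[0.2,0.2,0.2,0.2,1,1,1,1,1,1,1]'

```text
clock: 9.05
tool_pos: [508.3, -387.0, 201.1]
orientation: [[0.999, -0.046, 0.001], [-0.046, -0.999, -0.002], [0.002, 0.001, -1.0]]
contact_force: [-0.7, -0.8, 0.5]
opening: 85.5
```

Call:
carry_out --delta_rot '[[0,0,0],[0,0,0],[0,0,0],[0,0,0],[0,0,0],[0,0,0],[0,0,0],[0,0,0],[0,0,0],[0,0,0],[0,0,0],[0,0,0],[0,0,0],[0,0,0]]' --offset '[[-0.1,1,0],[-0.1,1,0],[-0.1,1,0],[-0.1,1,0],[-0.1,1,0],[-0.1,1,0],[-0.1,1,0],[-0.1,1,0],[-0.1,1,0],[-0.1,1,0],[-0.1,1,0],[-0.2,0.5,0],[-0.2,0,0],[0,0,0]]' --jaw '[1,1,1,1,1,1,1,1,1,1,1,1,1,1]'

```text
clock: 10.8
tool_pos: [462.9, -42.4, 198.7]
orientation: [[0.999, -0.046, 0.001], [-0.046, -0.999, -0.001], [0.001, 0.001, -1.0]]
contact_force: [0.1, -0.4, -0.2]
opening: 85.5
```

```bash
python3 st.py 1 c2 scene
```

```text
10.85 [463.1  -42.58 198.63] F [ 0.32 -0.2  -1.12] tau [-22.15 -28.2 ] open 85.3480183019871
can [386.72 245.7 ] 461
can [429.88 165.03] 411
can [ 507.09 -381.93] 419
can [509.66 223.2 ] 414
can [532.04 115.39] 383
```

View pics/c2.png

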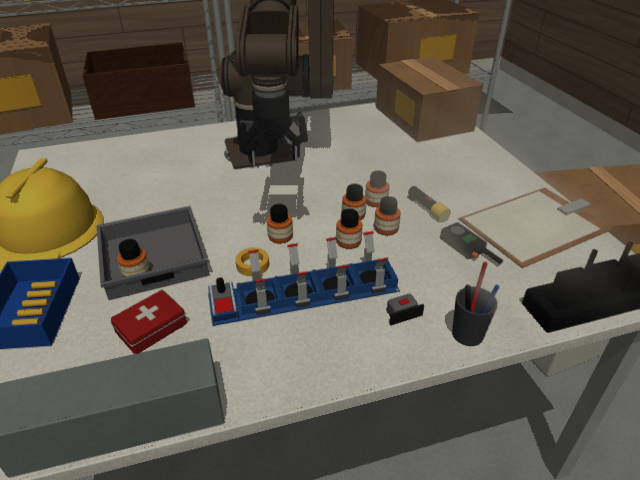

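The first can stands upright in the crate at (130,257), and the other five haven't moved. Grasping the can below the gripper, lifting and weighing it.

Call:
carry_out --delta_rot '[[0,0,0],[0,0,0],[0,0,0],[0,0,0],[0,0,0],[0,0,0],[0,0,0],[0,0,0],[0,0,0],[0,0,0],[0,0,0],[0,0,0],[0,0,0],[0,0,0],[0,0,0],[0,0,0],[0,0,0],[0,0,0]]' --offset '[[0,0.07,-1],[0,0,-1],[0,0,-1],[0,0,-1],[0,0,-0.5],[0,0,-0.3],[0,0,0],[0,0,0],[0,0,0],[0,0,0],[0,0,0.5],[0,0,1],[0,0,1],[0,0,1],[0,0,1],[0,0,0.5],[0,0,0],[0,0,0]]' --jaw '[1,1,1,1,1,1,1,0.2,0.2,0.2,0.2,0.2,0.2,0.2,0.2,0.2,0.2,0.2]'

```text
clock: 13.15
tool_pos: [462.1, -39.4, 202.8]
orientation: [[0.999, -0.046, -0.003], [-0.046, -0.999, 0.001], [-0.003, -0.001, -1.0]]
contact_force: [-0.3, -0.2, -4.2]
opening: 39.0
```

```bash
python3 st.py 5
```

```text
13.4 [462.59 -39.53 203.27] F [-0.24 -0.14 -2.95] tau [-23.32 -30.08] open 38.606097771616035
can [386.67 245.68] 463
can [429.99 164.96] 414
can [ 507.09 -381.86] 419
can [509.61 223.21] 415
can [532.04 115.39] 383
```

About −3.0 N, so it's full. It goes to pocket 4.

Call:
carry_out --delta_rot '[[0,0,0],[0,0,0],[0,0,0],[0,0,0],[0,0,0],[0,0,0],[0,0,0],[0,0,0],[0,0,0],[0,0,0],[0,0,0],[0,0,0]]' --offset '[[0.5,-0.22,0],[1,-0.45,0],[1,-0.45,0],[1,-0.45,0],[1,-0.45,0],[1,-0.45,0],[0.9,-0.45,0],[0.42,-0.2,0],[0,0,0],[0,0,-0.8],[0,0,-0.8],[0,0,0]]' --jaw '[0.2,0.2,0.2,0.2,0.2,0.2,0.2,0.2,0.2,0.2,0.2,0.2]'

```text
clock: 14.9
tool_pos: [665.0, -131.9, 153.3]
orientation: [[0.999, -0.045, -0.007], [-0.045, -0.999, 0.002], [-0.007, -0.002, -1.0]]
contact_force: [-0.3, 0.0, -3.9]
opening: 39.1
```

```bash
python3 st.py 2 p4 scene
python3 - <<'E'
import cv2
im=cv2.imread('pics/p4.png'); cv2.imwrite('pics/p4c.png',cv2.resize(im[170:340,180:420],None,fx=3.3,fy=3.3))
E
```

```text
15.0 [ 667.37 -132.88  156.94] F [-0.05 -0.05 -2.61] tau [-42.78 -28.32] open 38.752013199504916
can [386.76 245.71] 454
can [429.71 164.87] 397
can [ 507.24 -382.05] 409
can [509.49 223.22] 399
can [531.92 115.37] 378
```

View pics/p4c.png

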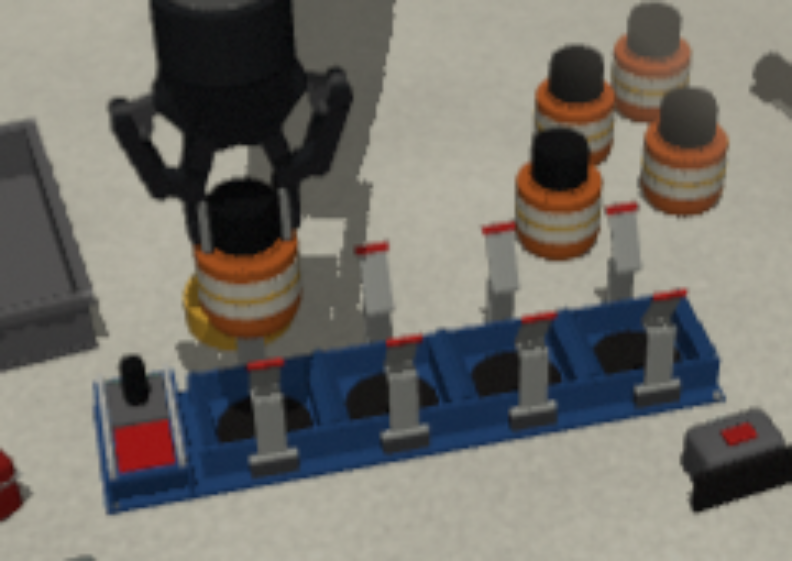

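The can hangs centred above pocket 4. Pushing down in steps.

Call:
carry_out --delta_rot '[[0,0,0],[0,0,0],[0,0,0],[0,0,0],[0,0,0],[0,0,0],[0,0,0],[0,0,0]]' --offset '[[0,0,-0.7],[0,0,-0.5],[0,0,-0.4],[0,0,-0.4],[0,0,-0.3],[0,0,-0.3],[0,0,0],[0,0,0]]' --jaw '[0.2,0.2,0.2,0.2,0.2,0.2,0.2,0.2]' --newtons 80

```text
clock: 16.05
tool_pos: [667.4, -133.1, 77.8]
orientation: [[0.999, -0.046, -0.001], [-0.046, -0.999, 0.0], [-0.001, -0.0, -1.0]]
contact_force: [0.6, -0.1, -4.1]
opening: 38.5
```

Call:
carry_out --delta_rot '[[0,0,0],[0,0,0],[0,0,0],[0,0,0]]' --offset '[[0,0,-0.3],[0,0,-0.2],[0,0,0],[0,0,0]]' --jaw '[0.2,0.2,0.2,0.2]'

```text
clock: 16.55
tool_pos: [666.7, -133.0, 61.6]
orientation: [[0.999, -0.046, -0.002], [-0.046, -0.999, 0.001], [-0.002, -0.001, -1.0]]
contact_force: [0.9, -1.3, -9.5]
opening: 38.2
```

Call:
carry_out --delta_rot '[[0,0,0],[0,0,0],[0,0,0],[0,0,0]]' --offset '[[0,0,-0.1],[0,0,-0.1],[0,0,0],[0,0,0]]' --jaw '[0.2,0.2,0.2,0.2]'

```text
clock: 17.05
tool_pos: [668.5, -133.5, 59.5]
orientation: [[0.999, -0.046, 0.001], [-0.046, -0.999, -0.001], [0.001, 0.0, -1.0]]
contact_force: [-3.0, 1.8, 6.2]
opening: 38.7
```

```bash
python3 st.py 3 p4b scene
python3 - <<'E'
import cv2
im=cv2.imread('pics/p4b.png'); cv2.imwrite('pics/p4bc.png',cv2.resize(im[190:320,190:330],None,fx=4.5,fy=4.5,interpolation=cv2.INTER_CUBIC))
E
```

```text
17.2 [ 668.45 -133.47   59.53] F [-3.91  1.09  6.1 ] tau [-40.53 -24.76] open 38.12183864940038
can [386.81 245.75] 457
can [429.63 164.88] 401
can [ 507.12 -381.94] 415
can [509.45 223.18] 400
can [532.02 115.37] 381
```

View pics/p4bc.png

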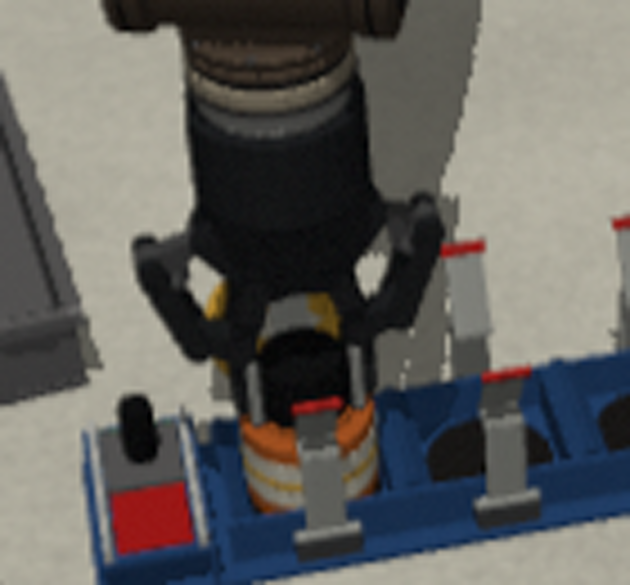

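The can is down in pocket 4 at the expected seated height, and the floor pushes back. One more small push, then release and measure the catch tips.

Call:
carry_out --delta_rot '[[0,0,0],[0,0,0],[0,0,0],[0,0,0],[0,0,0],[0,0,0],[0,0,0],[0,0,0],[0,0,0]]' --offset '[[0,0,-0.06],[0,0,0],[0,0,0.05],[0,0,0],[0,0,0],[0,0,0.5],[0,0,1],[0,0,1],[0,0,1]]' --jaw '[0.2,0.2,0.65,0.65,0.65,0.65,0.65,0.65,0.65]' --newtons 50

```text
clock: 18.38
tool_pos: [668.0, -133.4, 164.1]
orientation: [[0.999, -0.046, 0.001], [-0.046, -0.999, -0.0], [0.001, 0.0, -1.0]]
contact_force: [-0.1, -0.8, -0.9]
opening: 55.3
```

```bash
cat > tips.py <<'E'
from h import *
np.set_printoptions(precision=1,suppress=True)
for n in('scene','top'):
    im=imaging.snapshot(n); h=cv2.cvtColor(im,cv2.COLOR_RGB2HSV)
    red=((h[...,0]<4)|(h[...,0]>176))&(h[...,1]>130)&(h[...,2]>70)
    for c,s in blobs(red,5,60):
        p=ray(n,c,102)[0]
        if 600<p[0]<735 and abs(p[1])<160: print(n,c,p[:2])
    for c in cans(n,im)[0]: print(n,'can',c[0],c[1],c[2][:2])
s=get_state(); print(s['clock'],s['tool_pos'])
E
python3 tips.py
```

```text
scene [367.9 232.8] [631.8 118.4]
scene [330.6 238.8] [628.2  34.9]
scene [292.2 244.9] [624.4 -48.8]
scene [253.  251.4] [ 621.4 -132.1]
scene [382.5 259.1] [723.5 114.6]
scene [342.3 266. ] [719.9  29.8]
scene [301.6 272.9] [716.2 -53.4]
scene [260.2 279.7] [ 711.8 -135.5]
scene can [130.6 254.7] 132 [ 515.5 -384.3]
scene can [349.5 222.1] 152 [542.  109.3]
scene can [386.9 209.1] 135 [517.9 213.3]
top [252.2 167. ] [724.  117.6]
top [296.6 170.2] [720.2  34. ]
top [341.  173.6] [716.3 -49.9]
top [248.4 214.6] [632.  120.5]
top [293.7 217.7] [628.6  36.5]
top [337.7 221. ] [624.7 -45.2]
top can [175.  347.6] 447 [387.1 245.6]
top can [221.  324.8] 398 [429.7 164.8]
top can [514.5 290.4] 412 [ 507.3 -382. ]
top can [192.1 280.9] 398 [509.4 223.2]
top can [250.7 270.4] 376 [531.8 115.3]
18.475 [ 670.5 -134.2  168.1]
```

Both pocket 4 tips are back at their closed positions, (253,251) and (260,280). Next is the can at (532,115).

Call:
carry_out --delta_rot '[[0,0,0],[0,0,0],[0,0,0],[0,0,0],[0,0,0],[0,0,0],[0,0,0],[0,0,0],[0,0,0],[0,0,0],[0,0,0],[0,0,0],[0,0,0],[0,0,0],[0,0,0],[0,0,0]]' --offset '[[-0.25,0.5,0],[-0.5,0.9,0],[-0.5,0.9,0],[-0.5,0.9,0],[-0.5,0.9,0],[-0.5,0.9,0],[-0.5,0.9,0],[-0.5,0.9,0],[-0.5,0.9,0],[-0.5,0.59,0],[-0.37,0,0],[0,0,-1],[0,0,-1],[0,0,-1],[0,0,-0.4],[0,0,0]]' --jaw '[1,1,1,1,1,1,1,1,1,1,1,1,1,1,1,1]'

```text
clock: 20.48
tool_pos: [513.5, 115.0, 59.3]
orientation: [[0.999, -0.046, -0.002], [-0.046, -0.999, -0.0], [-0.002, 0.0, -1.0]]
contact_force: [0.2, -0.1, 1.3]
opening: 85.4
```

Call:
carry_out --delta_rot '[[0,0,0],[0,0,0],[0,0,0],[0,0,0],[0,0,0]]' --offset '[[0.3,0,0],[0.2,0,0],[0,0,-0.05],[0,0,0],[0,0,0]]' --jaw '[1,1,1,1,1]'

```text
clock: 21.1
tool_pos: [528.8, 115.5, 58.5]
orientation: [[0.999, -0.046, -0.0], [-0.046, -0.999, -0.0], [-0.0, 0.0, -1.0]]
contact_force: [-0.4, -0.5, -0.1]
opening: 85.2
```

Call:
carry_out --delta_rot '[[0,0,0],[0,0,0],[0,0,0],[0,0,0],[0,0,0],[0,0,0],[0,0,0],[0,0,0],[0,0,0],[0,0,0],[0,0,0],[0,0,0],[0,0,0]]' --offset '[[0.1,-0.03,-0.1],[0,0,0],[0,0,0],[0,0,0],[0,0,0],[0,0,0.5],[0,0,1],[0,0,1],[0,0,1],[0,0,1],[0,0,0.5],[0,0,0],[0,0,0]]' --jaw '[1,1,0.2,0.2,0.2,0.2,0.2,0.2,0.2,0.2,0.2,0.2,0.2]'

```text
clock: 22.72
tool_pos: [531.1, 114.5, 203.9]
orientation: [[0.999, -0.046, -0.003], [-0.046, -0.999, -0.0], [-0.003, 0.0, -1.0]]
contact_force: [-0.5, 0.5, -3.4]
opening: 39.0
```

```bash
python3 st.py 5
```

```text
22.975 [531.57 114.51 204.37] F [-0.08 -0.34 -2.88] tau [-31.04 -30.03] open 38.76526263146117
can [ 507.22 -381.9 ] 416
can [ 668.26 -133.24] 393
```

About −2.9 N, so full. It goes to pocket 3.

Call:
carry_out --delta_rot '[[0,0,0],[0,0,0],[0,0,0],[0,0,0],[0,0,0],[0,0,0],[0,0,0],[0,0,0],[0,0,0],[0,0,0],[0,0,0]]' --offset '[[0.5,-0.5,0],[0.8,-1,0],[0.8,-1,0],[0.8,-1,0],[0.8,-1,0],[0.6,-0.7,0],[0.35,-0.28,0],[0,0,-0.8],[0,0,-0.7],[0,0,0],[0,0,0]]' --jaw '[0.2,0.2,0.2,0.2,0.2,0.2,0.2,0.2,0.2,0.2,0.2]'

```text
clock: 24.35
tool_pos: [671.8, -49.6, 160.9]
orientation: [[0.999, -0.045, 0.0], [-0.045, -0.999, -0.0], [0.001, 0.0, -1.0]]
contact_force: [0.5, 1.0, -2.4]
opening: 38.7
```

Call:
carry_out --delta_rot '[[0,0,0],[0,0,0],[0,0,0],[0,0,0],[0,0,0],[0,0,0],[0,0,0],[0,0,0],[0,0,0],[0,0,0],[0,0,0],[0,0,0],[0,0,0]]' --offset '[[-0.03,0,-0.7],[0,0,-0.5],[0,0,-0.4],[0,0,-0.4],[0,0,-0.3],[0,0,-0.3],[0,0,-0.3],[0,0,-0.2],[0,0,-0.1],[0,0,-0.1],[0,0,-0.1],[0,0,0],[0,0,0]]' --jaw '[0.2,0.2,0.2,0.2,0.2,0.2,0.2,0.2,0.2,0.2,0.2,0.2,0.2]' --newtons 80

```text
clock: 25.98
tool_pos: [671.1, -49.9, 60.0]
orientation: [[0.999, -0.046, 0.001], [-0.046, -0.999, -0.0], [0.001, 0.0, -1.0]]
contact_force: [-3.4, 0.2, 4.7]
opening: 38.4
```

Seated, with upward force again. One small extra push, then release and rise.

Call:
carry_out --delta_rot '[[0,0,0],[0,0,0],[0,0,0],[0,0,0],[0,0,0],[0,0,0],[0,0,0],[0,0,0],[0,0,0],[0,0,0]]' --offset '[[0,0,-0.08],[0,0,0],[0,0,0.06],[0,0,0],[0,0,0],[0,0,0.5],[0,0,1],[0,0,1],[0,0,1],[0,0,0]]' --jaw '[0.2,0.2,0.65,0.65,0.65,0.65,0.65,0.65,0.65,0.65]' --newtons 50

```text
clock: 27.22
tool_pos: [673.0, -50.4, 167.6]
orientation: [[0.999, -0.046, 0.008], [-0.046, -0.999, -0.002], [0.008, 0.001, -1.0]]
contact_force: [-0.5, 1.0, 0.0]
opening: 55.5
```

```bash
python3 tips.py
```

```text
scene [367.9 232.8] [631.8 118.4]
scene [331.1 238.8] [628.5  35.8]
scene [292.6 244.8] [624.3 -48. ]
scene [253.  251.5] [ 621.8 -132.2]
scene [382.5 259.1] [723.5 114.6]
scene [342.3 266. ] [719.9  29.8]
scene [301.8 272.5] [715.2 -52.7]
scene [260.2 279.7] [ 711.8 -135.5]
scene can [130.6 254.7] 132 [ 515.5 -384.3]
scene can [386.9 209.1] 135 [517.9 213.3]
top [252.2 166.9] [724.  117.6]
top [292.7 169.8] [720.8  41.4]
top [248.2 214.6] [632.1 120.8]
top [288.4 217.2] [629.3  46.4]
top [387.  224.5] [ 620.6 -137. ]
top can [175.  347.7] 448 [387.  245.7]
top can [221.  324.9] 399 [429.6 164.9]
top can [514.5 290.4] 413 [ 507.2 -381.9]
top can [192.1 280.8] 400 [509.5 223.2]
27.325 [670.5 -49.8 162.8]
```

Pocket 3's tips are closed. Next is the can at (509,222).

Call:
carry_out --delta_rot '[[0,0,0],[0,0,0],[0,0,0],[0,0,0],[0,0,0],[0,0,0],[0,0,0],[0,0,0],[0,0,0],[0,0,0],[0,0,0],[0,0,0],[0,0,0]]' --offset '[[-0.5,0.9,0],[-0.5,0.9,0],[-0.5,0.9,0],[-0.5,0.9,0],[-0.5,0.9,0],[-0.5,0.9,0],[-0.5,0.9,0],[-0.5,0.9,0],[-0.5,0.9,0],[-0.5,0.9,0],[-0.38,0.07,0],[0,0,0],[0,0,0]]' --jaw '[1,1,1,1,1,1,1,1,1,1,1,1,1]'

```text
clock: 28.95
tool_pos: [509.5, 221.4, 162.5]
orientation: [[0.999, -0.047, -0.0], [-0.047, -0.999, -0.0], [-0.0, 0.0, -1.0]]
contact_force: [0.8, -0.9, 0.7]
opening: 85.1
```

```bash
python3 tips.py | grep -v -e 'scene \[' -e 'top \['
```

```text
scene can [130.6 254.7] 132 [ 515.5 -384.3]
top can [178.5 349.5] 311 [383.9 239.2]
top can [220.8 324.5] 423 [430.2 165.3]
top can [514.4 290.5] 421 [ 507.  -381.9]
top can [382.3 203.8] 389 [ 667.9 -133. ]
top can [339.4 200.4] 397 [672.4 -49.7]
29.05 [509.8 221.4 162.9]
```

Call:
carry_out --delta_rot '[[0,0,0],[0,0,0],[0,0,0],[0,0,0],[0,0,0],[0,0,0],[0,0,0],[0,0,0],[0,0,0],[0,0,0],[0,0,0],[0,0,0],[0,0,0],[0,0,0],[0,0,0],[0,0,0],[0,0,0]]' --offset '[[0,0,-1],[0,0,-1],[0,0,-0.8],[0,0,-0.5],[0,0,-0.3],[0,0,0],[0,0,0],[0,0,0],[0,0,0],[0,0,0.5],[0,0,1],[0,0,1],[0,0,1],[0,0,1],[0,0,0.5],[0,0,0],[0,0,0]]' --jaw '[1,1,1,1,1,1,0.2,0.2,0.2,0.2,0.2,0.2,0.2,0.2,0.2,0.2,0.2]'

```text
clock: 31.18
tool_pos: [508.3, 222.0, 203.2]
orientation: [[0.999, -0.046, -0.003], [-0.046, -0.999, -0.001], [-0.003, 0.001, -1.0]]
contact_force: [-0.5, 0.9, -3.1]
opening: 39.0
```

```bash
python3 st.py 5
```

```text
31.425 [508.78 222.11 203.75] F [ 0.2   0.18 -3.28] tau [-32.26 -30.16] open 38.820657322383845
can [386.11 242.23] 408
can [430.09 165.38] 426
can [ 506.96 -381.85] 422
can [672.37 -49.7 ] 397
```

About −3.3 N, so full. It goes to pocket 2.

Call:
carry_out --delta_rot '[[0,0,0],[0,0,0],[0,0,0],[0,0,0],[0,0,0],[0,0,0],[0,0,0],[0,0,0],[0,0,0],[0,0,0],[0,0,0],[0,0,0]]' --offset '[[0.5,-0.5,0],[0.9,-1,0],[0.9,-1,0],[0.9,-1,0],[0.9,-1,0],[0.9,-1,0],[0.4,-0.6,0],[0.12,-0.17,0],[0,0,-0.8],[0,0,-0.7],[0,0,0],[0,0,0]]' --jaw '[0.2,0.2,0.2,0.2,0.2,0.2,0.2,0.2,0.2,0.2,0.2,0.2]'

```text
clock: 32.92
tool_pos: [675.0, 34.6, 160.4]
orientation: [[0.999, -0.045, 0.001], [-0.045, -0.999, 0.0], [0.001, -0.0, -1.0]]
contact_force: [0.2, 0.1, -3.1]
opening: 38.5
```

Call:
carry_out --delta_rot '[[0,0,0],[0,0,0],[0,0,0],[0,0,0],[0,0,0],[0,0,0],[0,0,0],[0,0,0],[0,0,0],[0,0,0],[0,0,0],[0,0,0],[0,0,0]]' --offset '[[-0.02,-0.02,-0.7],[0,0,-0.5],[0,0,-0.4],[0,0,-0.4],[0,0,-0.3],[0,0,-0.3],[0,0,-0.3],[0,0,-0.2],[0,0,-0.1],[0,0,-0.1],[0,0,-0.1],[0,0,0],[0,0,0]]' --jaw '[0.2,0.2,0.2,0.2,0.2,0.2,0.2,0.2,0.2,0.2,0.2,0.2,0.2]' --newtons 80

```text
clock: 34.55
tool_pos: [674.5, 33.5, 60.2]
orientation: [[0.999, -0.046, -0.0], [-0.046, -0.999, -0.0], [-0.0, 0.0, -1.0]]
contact_force: [-5.3, -0.5, 5.2]
opening: 38.4
```

Call:
carry_out --delta_rot '[[0,0,0],[0,0,0],[0,0,0],[0,0,0],[0,0,0],[0,0,0],[0,0,0],[0,0,0],[0,0,0],[0,0,0]]' --offset '[[0,0,-0.08],[0,0,0],[0,0,0.06],[0,0,0],[0,0,0],[0,0,0.5],[0,0,1],[0,0,1],[0,0,1],[0,0,0]]' --jaw '[0.2,0.2,0.65,0.65,0.65,0.65,0.65,0.65,0.65,0.65]' --newtons 50

```text
clock: 35.8
tool_pos: [676.7, 33.4, 167.0]
orientation: [[0.999, -0.046, 0.008], [-0.046, -0.999, -0.001], [0.008, 0.0, -1.0]]
contact_force: [-0.2, 0.7, -0.4]
opening: 55.4
```

```bash
python3 tips.py
```

```text
scene [368.1 232.8] [631.9 118.8]
scene [330.6 238.8] [628.2  34.9]
scene [292.2 244.9] [624.4 -48.8]
scene [253.  251.4] [ 621.4 -132.1]
scene [382.5 259.1] [723.5 114.6]
scene [342.1 265.8] [719.1  29.7]
scene [301.8 272.5] [715.2 -52.7]
scene [260.2 279.7] [ 711.8 -135.5]
scene can [130.6 254.7] 132 [ 515.5 -384.3]
top [342.3 173.7] [716.  -52.4]
top [385.7 176.7] [ 712.6 -134.4]
top [338.3 220.9] [624.8 -46.4]
top [382.6 224.1] [ 621.1 -128.8]
top can [514.5 290.4] 413 [ 507.1 -382. ]
top can [382.4 203.6] 391 [ 668.4 -133.3]
top can [339.2 200.1] 397 [673.  -49.4]
35.9 [674.1  33.5 162.2]
```

Pocket 2's catches are closed. Next is the can at (430,165).

Call:
carry_out --delta_rot '[[0,0,0],[0,0,0],[0,0,0],[0,0,0],[0,0,0],[0,0,0],[0,0,0],[0,0,0],[0,0,0],[0,0,0],[0,0,0],[0,0,0]]' --offset '[[-0.9,0.48,0],[-0.9,0.48,0],[-0.9,0.48,0],[-0.9,0.48,0],[-0.9,0.48,0],[-0.9,0.48,0],[-0.9,0.48,0],[-0.9,0.48,0],[-0.9,0.48,0],[-0.05,0.03,0],[0,0,0],[0,0,0]]' --jaw '[1,1,1,1,1,1,1,1,1,1,1,1]'

```text
clock: 37.4
tool_pos: [430.5, 163.6, 162.1]
orientation: [[0.999, -0.047, -0.0], [-0.047, -0.999, -0.0], [-0.0, 0.0, -1.0]]
contact_force: [0.9, -0.1, -0.7]
opening: 85.3
```

```bash
python3 st.py 1 n5 scene
python3 - <<'E'
import cv2
im=cv2.imread('pics/n5.png'); cv2.imwrite('pics/n5c.png',cv2.resize(im[120:300,230:450],None,fx=3.3,fy=3.3))
E
```

```text
37.45 [430.49 163.59 162.18] F [ 0.62  0.1  -0.13] tau [-22.25 -27.23] open 85.36792056142505
can [ 507.01 -381.88] 421
```

View pics/n5c.png

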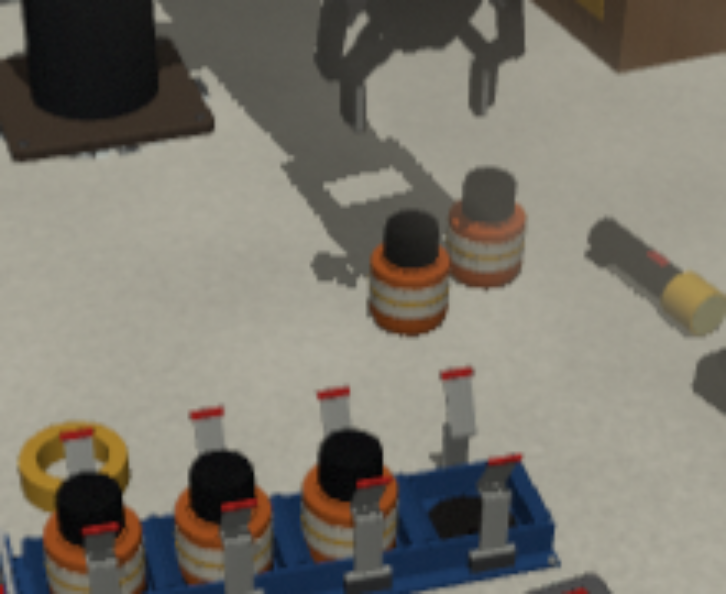

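Three cans are seated in pockets 2 to 4. The fingers line up above the can at crop (411,270), and neither remaining can has moved. Grasping.

Call:
carry_out --delta_rot '[[0,0,0],[0,0,0],[0,0,0],[0,0,0],[0,0,0],[0,0,0],[0,0,0],[0,0,0],[0,0,0],[0,0,0],[0,0,0],[0,0,0],[0,0,0],[0,0,0],[0,0,0],[0,0,0],[0,0,0]]' --offset '[[0,0,-1],[0,0,-1],[0,0,-0.8],[0,0,-0.5],[0,0,-0.27],[0,0,0],[0,0,0],[0,0,0],[0,0,0],[0,0,0.5],[0,0,1],[0,0,1],[0,0,1],[0,0,1],[0,0,0.5],[0,0,0],[0,0,0]]' --jaw '[1,1,1,1,1,1,0.2,0.2,0.2,0.2,0.2,0.2,0.2,0.2,0.2,0.2,0.2]'

```text
clock: 39.62
tool_pos: [428.9, 163.9, 203.9]
orientation: [[0.999, -0.046, -0.002], [-0.046, -0.999, -0.0], [-0.002, 0.0, -1.0]]
contact_force: [-0.1, -0.5, -0.7]
opening: 38.9
```

```bash
python3 st.py 5
```

```text
39.875 [429.3  163.94 204.19] F [ 0.45  0.03 -1.23] tau [-21.88 -29.01] open 39.26076985265044
can [ 506.95 -381.8 ] 423
can [672.37 -49.7 ] 397
can [676.37  34.26] 401
```

About −1.2 N over five readings, far from the 2.75 N minimum for a full one, so empty. It goes to crate slot A; I'll check the weight again on the way.

Call:
carry_out --delta_rot '[[0,0,0],[0,0,0],[0,0,0],[0,0,0],[0,0,0],[0,0,0],[0,0,0],[0,0,0],[0,0,0],[0,0,0],[0,0,0],[0,0,0],[0,0,0],[0,0,0],[0,0,0],[0,0,0],[0,0,0],[0,0,0],[0,0,0],[0,0,0]]' --offset '[[0.3,-0.57,0],[0.3,-1,0],[0.3,-1,0],[0.3,-1,0],[0.3,-1,0],[0,-1,0],[0,-1,0],[0,-1,0],[0,-1,0],[0,-1,0],[0,-1,0],[-0.3,-1,0],[-0.3,-1,0],[-0.3,-1,0],[-0.3,-1,0],[-0.3,-1,0],[-0.3,-1,0],[-0.3,-1,0],[-0.14,-1,0],[0,0,0]]' --jaw '[0.2,0.2,0.2,0.2,0.2,0.2,0.2,0.2,0.2,0.2,0.2,0.2,0.2,0.2,0.2,0.2,0.2,0.2,0.2,0.2]'

```text
clock: 42.38
tool_pos: [407.0, -394.6, 204.7]
orientation: [[0.999, -0.048, -0.001], [-0.048, -0.999, 0.001], [-0.001, -0.0, -1.0]]
contact_force: [-0.1, 0.3, -1.1]
opening: 38.7
```

```bash
python3 st.py 4
```

```text
42.575 [ 407.68 -392.12  204.78] F [ 0.26  0.34 -0.91] tau [-31.46 -29.04] open 39.13959358579819
can [386.49 245.59] 477
```

Call:
carry_out --delta_rot '[[0,0,0],[0,0,0],[0,0,0],[0,0,0],[0,0,0],[0,0,0],[0,0,0],[0,0,0],[0,0,0],[0,0,0],[0,0,0],[0,0,0],[0,0,0],[0,0,0],[0,0,0],[0,0,0]]' --offset '[[0,0,-1],[0,0,-1],[0,0,-1],[0,0,-0.8],[0,0,-0.5],[0,0,-0.3],[0,0,-0.17],[0,0,0],[0,0,0],[0,0,0],[0,0,0],[0,0,0.5],[0,0,1],[0,0,1],[0,0,1],[0,0,1]]' --jaw '[0.2,0.2,0.2,0.2,0.2,0.2,0.2,0.2,1,1,1,1,1,1,1,1]'

```text
clock: 44.58
tool_pos: [407.7, -393.2, 199.5]
orientation: [[0.999, -0.046, 0.001], [-0.046, -0.999, -0.001], [0.001, 0.001, -1.0]]
contact_force: [0.7, -0.2, -0.3]
opening: 85.6
```

Call:
carry_out --delta_rot '[[0,0,0],[0,0,0],[0,0,0],[0,0,0],[0,0,0],[0,0,0],[0,0,0],[0,0,0],[0,0,0],[0,0,0],[0,0,0],[0,0,0],[0,0,0],[0,0,0],[0,0,0],[0,0,0],[0,0,0],[0,0,0],[0,0,0],[0,0,0]]' --offset '[[0.3,1,0],[0.3,1,0],[0.3,1,0],[0.3,1,0],[0.3,1,0],[0.3,1,0],[0.3,1,0],[0.2,1,0],[0,1,0],[0,1,0],[0,1,0],[0,1,0],[0,1,0],[0,1,0],[0,1,0],[0,1,0],[0,1,0],[0,1,0],[0,1,0],[0,1,0]]' --jaw '[1,1,1,1,1,1,1,1,1,1,1,1,1,1,1,1,1,1,1,1]'

```text
clock: 47.08
tool_pos: [476.7, 208.0, 198.5]
orientation: [[0.999, -0.046, 0.002], [-0.046, -0.999, 0.0], [0.002, -0.0, -1.0]]
contact_force: [0.5, -0.5, -0.1]
opening: 85.3
```

```bash
python3 st.py 1
```

```text
47.125 [476.52 210.62 198.58] F [-1.12  0.92  0.23] tau [-26.79 -27.31] open 85.09484350503749
can [ 407.26 -390.62] 428
can [ 506.95 -381.8 ] 423
can [ 668.05 -133.07] 394
can [672.37 -49.7 ] 397
can [676.42  34.26] 403
```

Call:
carry_out --delta_rot '[[0,0,0],[0,0,0],[0,0,0],[0,0,0],[0,0,0],[0,0,0],[0,0,0]]' --offset '[[-0.8,0.4,0],[-0.8,0.4,0],[-0.8,0.4,0],[-0.6,0,-0.3],[0,0,-1],[0,0,0],[0,0,0]]' --jaw '[1,1,1,1,1,1,1]'

```text
clock: 48.0
tool_pos: [387.3, 243.0, 159.5]
orientation: [[0.999, -0.046, 0.002], [-0.046, -0.999, 0.001], [0.002, -0.001, -1.0]]
contact_force: [-0.2, 0.3, 0.5]
opening: 85.6
```

```bash
python3 st.py 1 n6 scene
python3 - <<'E'
import cv2
im=cv2.imread('pics/n6.png'); cv2.imwrite('pics/n6c.png',cv2.resize(im[100:320,80:450],None,fx=2.1,fy=2.1))
E
```

```text
48.05 [387.65 243.1  159.76] F [ 0.73 -0.04  0.52] tau [-21.61 -26.79] open 85.35446765422265
can [399.23 243.22] 129
can [ 411.94 -385.01] 250
can [ 512.83 -372.41] 167
```

View pics/n6c.png

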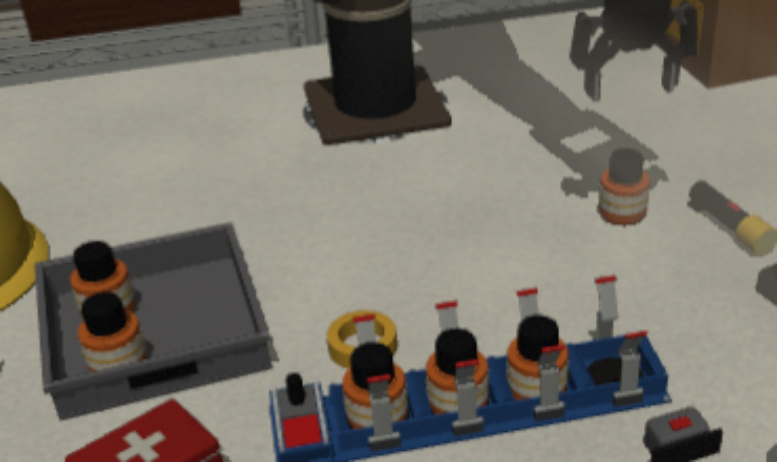

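Two cans stand in the crate and three in the rack. The last is at crop (624,185), under the gripper and unmoved. Grasping it.

Call:
carry_out --delta_rot '[[0,0,0],[0,0,0],[0,0,0],[0,0,0],[0,0,0],[0,0,0],[0,0,0],[0,0,0],[0,0,0],[0,0,0],[0,0,0],[0,0,0],[0,0,0],[0,0,0],[0,0,0],[0,0,0],[0,0,0]]' --offset '[[-0.03,0.04,-1],[0,0,-1],[0,0,-0.7],[0,0,-0.5],[0,0,-0.28],[0,0,0],[0,0,0],[0,0,0],[0,0,0],[0,0,0.5],[0,0,1],[0,0,1],[0,0,1],[0,0,1],[0,0,0.5],[0,0,0],[0,0,0]]' --jaw '[1,1,1,1,1,1,0.2,0.2,0.2,0.2,0.2,0.2,0.2,0.2,0.2,0.2,0.2]'

```text
clock: 50.22
tool_pos: [384.7, 243.8, 202.2]
orientation: [[0.999, -0.046, -0.003], [-0.046, -0.999, -0.001], [-0.003, 0.001, -1.0]]
contact_force: [-1.3, -0.4, -3.2]
opening: 38.7
```

```bash
python3 st.py 6
```

```text
50.525 [385.36 244.02 202.95] F [-0.11 -0.66 -3.02] tau [-22.62 -30.26] open 38.55861218107948
can [ 412.33 -384.22] 229
can [ 512.22 -372.89] 182
```

About −3.0 N, so full. It goes to pocket 1.

Call:
carry_out --delta_rot '[[0,0,0],[0,0,0],[0,0,0],[0,0,0],[0,0,0],[0,0,0],[0,0,0],[0,0,0],[0,0,0],[0,0,0],[0,0,0],[0,0,0],[0,0,0],[0,0,0],[0,0,0]]' --offset '[[0.5,-0.21,0],[1,-0.44,0],[1,-0.44,0],[1,-0.44,0],[1,-0.44,0],[1,-0.44,0],[1,-0.44,0],[1,-0.44,0],[1,-0.44,0],[0.8,-0.3,0],[0.43,-0.18,0],[0,0,-0.8],[0,0,-0.6],[0,0,0],[0,0,0]]' --jaw '[0.2,0.2,0.2,0.2,0.2,0.2,0.2,0.2,0.2,0.2,0.2,0.2,0.2,0.2,0.2]'

```text
clock: 52.4
tool_pos: [677.8, 118.0, 162.3]
orientation: [[0.999, -0.045, 0.001], [-0.045, -0.999, 0.0], [0.001, -0.0, -1.0]]
contact_force: [0.5, -0.1, -2.7]
opening: 38.8
```

Call:
carry_out --delta_rot '[[0,0,0],[0,0,0],[0,0,0],[0,0,0],[0,0,0],[0,0,0],[0,0,0],[0,0,0],[0,0,0],[0,0,0],[0,0,0],[0,0,0],[0,0,0]]' --offset '[[0,0,-0.75],[0,0,-0.5],[0,0,-0.4],[0,0,-0.4],[0,0,-0.3],[0,0,-0.3],[0,0,-0.3],[0,0,-0.2],[0,0,-0.1],[0,0,-0.1],[0,0,-0.1],[0,0,0],[0,0,0]]' --jaw '[0.2,0.2,0.2,0.2,0.2,0.2,0.2,0.2,0.2,0.2,0.2,0.2,0.2]' --newtons 80

```text
clock: 54.02
tool_pos: [677.8, 117.9, 58.8]
orientation: [[0.999, -0.046, 0.001], [-0.046, -0.999, 0.0], [0.001, -0.0, -1.0]]
contact_force: [-1.3, -0.4, 0.3]
opening: 38.3
```

Call:
carry_out --delta_rot '[[0,0,0],[0,0,0],[0,0,0],[0,0,0]]' --offset '[[0,0,-0.08],[0,0,-0.04],[0,0,0],[0,0,0]]' --jaw '[0.2,0.2,0.2,0.2]'

```text
clock: 54.52
tool_pos: [678.2, 117.9, 58.7]
orientation: [[0.999, -0.046, 0.0], [-0.046, -0.999, -0.0], [0.0, 0.0, -1.0]]
contact_force: [-7.1, -0.3, 12.7]
opening: 38.3
```

Firmly on the floor. Releasing and rising.

Call:
carry_out --delta_rot '[[0,0,0],[0,0,0],[0,0,0],[0,0,0],[0,0,0],[0,0,0],[0,0,0],[0,0,0]]' --offset '[[0,0,0.06],[0,0,0],[0,0,0],[0,0,0.5],[0,0,1],[0,0,1],[0,0,1],[0,0,0]]' --jaw '[0.65,0.65,0.65,0.65,0.65,0.65,0.65,0.65]' --newtons 50

```text
clock: 55.52
tool_pos: [680.0, 117.9, 166.1]
orientation: [[0.999, -0.046, 0.008], [-0.046, -0.999, 0.0], [0.008, -0.001, -1.0]]
contact_force: [0.1, -0.4, 0.5]
opening: 55.6
```

```bash
python3 tips.py
python3 - <<'E'
from h import *
im=imaging.snapshot('top'); cv2.imwrite('pics/k.png',im[...,::-1])
for px in [(418,212),(418,217)]: print(ray('top',px,66)[0])
b=[c+[403,195] for c,s in blobs(im[195:240,403:432].max(2)<60,20,400)]; print([(c,ray('top',c,52)[0]) for c in b])
im=imaging.snapshot('scene')
b=[c+[205,270] for c,s in blobs(im[270:310,205:240].max(2)<60,15,400)]; print([(c,ray('scene',c,50)[0]) for c in b])
E
```

```text
scene [367.9 232.8] [631.8 118.4]
scene [330.4 238.9] [628.4  34.4]
scene [292.2 244.9] [624.4 -48.8]
scene [253.  251.5] [ 621.8 -132.2]
scene [382.3 258.8] [722.6 114.6]
scene [342.1 265.8] [719.1  29.7]
scene [302.  272.6] [715.4 -52.4]
scene [260.2 279.7] [ 711.8 -135.5]
scene can [130.6 254.5] 138 [ 514.9 -384.3]
top [296.8 170.4] [719.9  33.5]
top [341.  173.5] [716.4 -50. ]
top [385.7 176.7] [ 712.6 -134.5]
top [252.5 215. ] [631.5 112.9]
top [293.5 217.8] [628.4  36.9]
top [338.1 221. ] [624.7 -46.1]
top [382.6 224.1] [ 621.1 -128.8]
top can [522.6 344.9] 448 [ 407.2 -392.1]
top can [514.5 290.4] 411 [ 507.2 -382. ]
top can [382.5 203.4] 396 [ 668.7 -133.4]
top can [339.2 200.4] 387 [672.4 -49.4]
top can [296.1 197.1] 398 [676.5  34.3]
55.625 [677.4 117.8 161.3]
[ 654.80387019 -203.33053743   66.        ]
[ 644.85078651 -203.23187932   66.        ]
[(array([403. , 207.5]), array([ 666.52712379, -177.00991076,   52.        ])), (array([418.44680851, 216.59574468]), array([ 648.95950705, -207.40916261,   52.        ]))]
[(array([206.2, 272. ]), array([ 596.21700884, -233.17214227,   50.        ])), (array([220.3963964 , 285.36936937]), array([ 647.10543836, -210.05602476,   50.        ]))]
```

All eight catch tips are at their closed positions. The knob is at about (647,−208.5). I'll shut the fingers and go down on its robot side.

Call:
carry_out --delta_rot '[[0,0,0],[0,0,0],[0,0,0],[0,0,0],[0,0,0],[0,0,0],[0,0,0],[0,0,0],[0,0,0],[0,0,0],[0,0,0],[0,0,0],[0,0,0],[0,0,0],[0,0,0],[0,0,0]]' --offset '[[-0.2,-1,0],[-0.2,-1,0],[-0.2,-1,0],[-0.2,-1,0],[-0.2,-1,0],[-0.2,-1,0],[-0.2,-1,0],[-0.2,-1,0],[-0.2,-1,0],[-0.2,-1,0],[-0.18,-0.88,0],[0,0,-1],[0,0,-1],[0,0,-0.8],[0,0,0],[0,0,0]]' --jaw '[0,0,0,0,0,0,0,0,0,0,0,0,0,0,0,0]'

```text
clock: 57.72
tool_pos: [612.3, -208.6, 77.5]
orientation: [[0.999, -0.046, -0.0], [-0.046, -0.999, 0.0], [-0.0, -0.0, -1.0]]
contact_force: [1.1, 0.0, 0.9]
opening: 0.3
```

```bash
python3 st.py 1 k1 scene
python3 - <<'E'
import cv2
im=cv2.imread('pics/k1.png'); cv2.imwrite('pics/k1c.png',cv2.resize(im[190:330,170:320],None,fx=4.2,fy=4.2,interpolation=cv2.INTER_CUBIC))
E
```

```text
57.775 [ 612.82 -208.85   78.37] F [0.66 0.47 0.9 ] tau [-39.65 -24.86] open -0.2244070555228902
can [ 407.09 -391.42] 442
can [ 507.01 -381.88] 421
can [ 668.04 -133.07] 392
can [672.35 -49.69] 395
can [676.41  34.22] 400
can [680.08 119.22] 395
```

View pics/k1c.png

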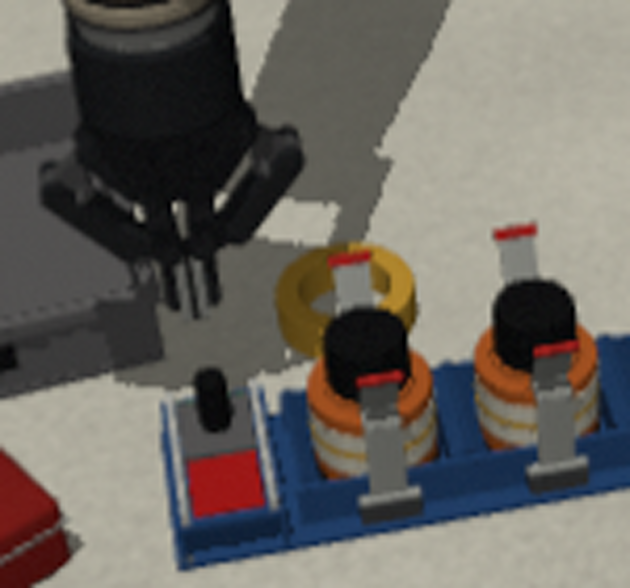

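The shut fingers stand behind the knob at crop (210,390), in line with it. Lowering and pushing.

Call:
carry_out --delta_rot '[[0,0,0],[0,0,0],[0,0,0],[0,0,0],[0,0,0],[0,0,0],[0,0,0],[0,0,0],[0,0,0],[0,0,0],[0,0,0]]' --offset '[[0,0,-0.6],[0,0,-0.35],[0,0,0],[0.3,-0.01,0],[0.3,-0.01,0],[0.3,-0.01,0],[0.3,-0.02,0],[0.3,-0.02,0],[0.3,-0.02,0],[0,0,0],[0,0,0]]' --jaw '[0,0,0,0,0,0,0,0,0,0,0]'

```text
clock: 59.2
tool_pos: [666.3, -211.3, 48.7]
orientation: [[0.999, -0.046, 0.0], [-0.046, -0.999, -0.0], [0.0, 0.0, -1.0]]
contact_force: [0.5, 0.6, -0.0]
opening: 0.1
```

Call:
carry_out --delta_rot '[[0,0,0],[0,0,0],[0,0,0],[0,0,0]]' --offset '[[0.1,0,0],[0.1,0,0],[0,0,0],[0,0,0]]' --jaw '[0,0,0,0]'

```text
clock: 59.7
tool_pos: [669.1, -211.3, 48.7]
orientation: [[0.999, -0.045, -0.009], [-0.045, -0.999, 0.001], [-0.009, -0.001, -1.0]]
contact_force: [-9.1, 0.7, 5.7]
opening: -0.4
```

```bash
python3 st.py 3
```

```text
59.85 [ 669.04 -211.29   48.7 ] F [-9.82  0.14  5.13] tau [-43.64 -27.84] open 0.2191611036217222
can [ 407.26 -390.8 ] 423
can [ 507.04 -381.94] 419
can [ 668.12 -133.16] 395
can [672.39 -49.45] 389
can [676.48  34.25] 398
can [680.06 119.26] 394
```

The end stop is reached: 10 N back, TCP held at 669 mm. One more small push, then back off and rise clear.

Call:
carry_out --delta_rot '[[0,0,0],[0,0,0],[0,0,0],[0,0,0],[0,0,0],[0,0,0],[0,0,0],[0,0,0],[0,0,0],[0,0,0],[0,0,0],[0,0,0],[0,0,0]]' --offset '[[0.05,0,0],[0,0,0],[-0.5,0,0],[-0.6,0,0],[0,0,0.5],[0,0,1],[0,0,1],[-0.5,0,1],[-1,0,1],[-1,0,0.5],[-1,0,0],[-1,0,0],[0,0,0]]' --jaw '[0,0,0,0,0,0,0,0,0,0,0,0,0]'

```text
clock: 61.48
tool_pos: [505.6, -211.5, 200.6]
orientation: [[0.999, -0.047, 0.002], [-0.047, -0.999, -0.001], [0.003, 0.001, -1.0]]
contact_force: [0.0, -0.3, -0.2]
opening: -0.0
```

```bash
python3 tips.py
python3 - <<'E'
from h import *
for n in('scene','top'):
    cv2.imwrite(f'pics/f_{n}.png',imaging.snapshot(n)[...,::-1])
a=cv2.imread('pics/f_scene.png')[190:330,90:430]; b=cv2.imread('pics/f_top.png')[120:390,150:570]
a=cv2.resize(a,(760,313)); b=cv2.resize(b,(446,287)); b=cv2.copyMakeBorder(b,0,0,0,314,cv2.BORDER_CONSTANT)
cv2.imwrite('pics/f.png',np.vstack([a,b]))
E
```

```text
scene [367.9 232.8] [631.8 118.4]
scene [330.4 238.9] [628.4  34.4]
scene [292.2 244.9] [624.4 -48.8]
scene [253.  251.4] [ 621.4 -132.1]
scene [382.1 258.9] [722.7 114.1]
scene [342.1 265.8] [719.1  29.7]
scene [301.8 272.5] [715.2 -52.7]
scene [260.2 279.7] [ 711.8 -135.5]
scene can [130.6 254.5] 138 [ 514.9 -384.3]
top [251.9 166.8] [724.3 118.1]
top [297.1 170.3] [720.1  33. ]
top [340.9 173.5] [716.4 -49.7]
top [385.5 176.4] [ 713.2 -134. ]
top [248.4 214.6] [632.  120.5]
top [293.4 217.8] [628.5  37.1]
top [338.3 221. ] [624.8 -46.3]
top [382.8 224. ] [ 621.2 -129.2]
top can [296.1 197.2] 398 [676.2  34.2]
top can [252.2 194. ] 399 [680.  119.1]
61.575 [ 506.9 -211.7  200.4]
```

View pics/f.png

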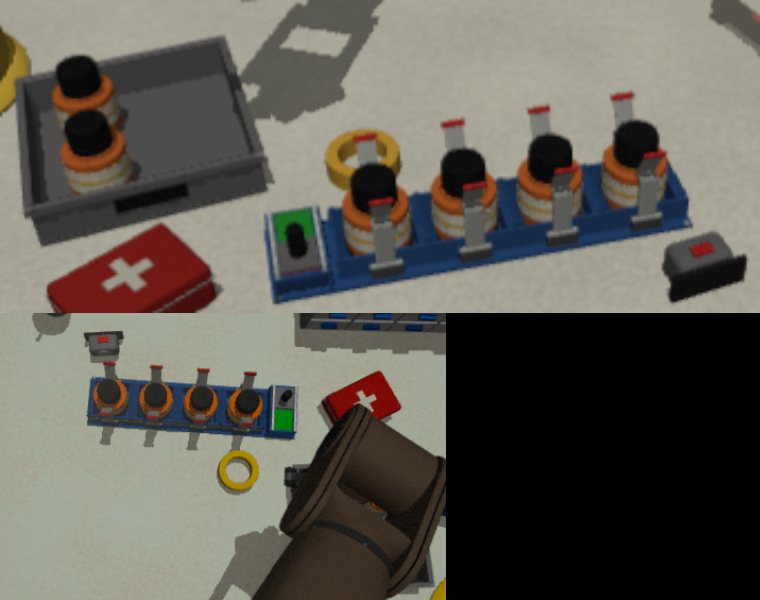

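The rack's four pockets are filled with all catches closed, green is fully showing, two cans stand upright in the crate, and the other items are unmoved. Handing in.

```bash
python3 -c "
from plant import r; print(r.job_done())"
```

```text
the job is handed in; nothing more can be done
None
```

The job is done and handed in at about 62 s of the 210 s allowed. I found six canisters and weighed each by lifting.

- **Full (4):** they read about 2.9 to 3.3 N and are pushed down into pockets 1 to 4.
- **Empty (2):** they read about 0.9 to 1.2 N and stand upright in the crate. The second read 1.2 N, above the 0.83 N an empty should weigh. A second weighing gave 0.9 N, still far below a full one, so I put it down to sensor noise.
- **Status slide:** after all six were put away, I pushed it to its end stop, which pushed back with about 10 N.

**Last checks:** all eight catch tips were back within about 1 mm of their closed positions. Green was fully showing, and the gripper was clear of everything. The tape, first-aid tin and headlamp looked unmoved in the last picture. The torch was only partly in view and the radio not at all; the arm never went down near either. I saw no canister get knocked aside during the run.

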